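# Sort out the muddled tool-chest top

### The arm

A 7-joint arm with a two-finger parallel gripper is mounted at the origin on the work surface. World frame = base frame: x ahead of the robot, y to its left, z up, the work surface at z = 0. Lengths are in m, angles in rad, forces in N, time in s.
With the tool pointing down it reaches from about 0.425 to 0.825 m from the base axis. Payload 3.6 kg.
Tool frame: the origin (TCP) lies midway between the tips of the shut fingers; the grasp point (between the pads) lies 19 mm behind it; z points along the fingers, y is the line along which they close (so a half turn about z gives the same grasp; the last joint's range is limited). The gripper opens to 85 mm and grips with 20 to 120 N. Pads are 22 mm wide; open, the fingers measure 114 mm over their backs; the gripper's body (76 mm by 85 mm) begins 54 mm behind the grasp point. The pads swing forward as they close: fully open they stand 13 mm farther back than shut.
Start: joints at [1.315, 0.615, -0.013, 1.423, 0.008, 1.103, -0.04], TCP at [0.148, -0.633, 0.194] pointing down, gripper open.
Joint ranges: [-3.12, 3.12], [-0.3, 2.06], [-1.34, 1.32], [0.26, 2.42], [-1.36, 4.5], [0.01, 1.98], [-2.84, 2.84]. Speed limits (rad/s): [2.79, 2.79, 3.14, 3.14, 3.14, 3.14, 3.14].

### API

Orientations are given as a unit quaternion [x, y, z, w].
In Python, from workcell import env gives the robot as it stands.
- The arm moves only by the shell command python3 -m crank 'ROWS' [FORCE]. ROWS is JSON, a list of rows, each an object with "delta_pos": the shift along the tool's x, y, z in mm, a list of three; "dr": the turn, a rotation vector about the tool's x, y, z in degrees, a list of three; "claw": the finger opening in mm, from 0 to 85.4. In form: [{"delta_pos": [tx, ty, tz], "dr": [rx, ry, rz], "claw": claw}, ...]. A call has 1 to 10 rows; each row is the pose to reach, as a shift and turn from the pose commanded when the call began, along the tool's axes at that moment; what a row does not reach only later rows make up. A row lasts 1/12 s, in which the tool goes at most 41.7 mm and 7.16 degrees, less where a joint would pass 70% of its speed; a pose out of reach is approached as far as the arm can. A call with a gripper value outside its range is refused whole. The fingers move at their own pace and stop on an object; FORCE is the grip in N (left out, the last holds). Time passes only in rows, so rows that repeat a pose let the fingers close. It gives the time, the measured TCP pose, the force, the opening and the grip force at its end, in the units of the state.
- env.get_obs(): the state, without advancing time (a new reading comes with each control period).
- env.snapshot(name): name is "scene" or "top" or "wrist"; returns the picture (480x640x3 uint8, blue, green, red); there is no depth.
- env.camera_params(name): a dict with "mtx" (3x3 intrinsics, pixels), "pose" (4x4, takes a point from camera to world coordinates). Camera axes: x right, y up, looking along -z (the intrinsics and any distortion apply to the point x, -y, -z); pixel columns grow to the right and rows downward; lengths in m; the calibration is good to about 2 mm. A picture is of the moment at which its call begins: read the wrist's pose just before it. camera_params takes no time and is no camera call; for the wrist camera it gives the pose at the moment of the call.
- env.job_done(): hands the job in; it is judged then, once.
The state is a dict: "time_s": time; "qpos": joint angles; "qd": joint speeds; "tau": joint torques, N m; "tool_pos": TCP position; "ee_rot": TCP orientation; "ft_force": force on the tool from outside, world axes, zero at the start; "wrist_torque": the same for the moment, N m; "width": finger opening in m; "grasp_force": force on a finger pad.
Only numpy, scipy, OpenCV 4.12 (cv2) and the standard library are available. Lean on these libraries where they do the work, as an engineer would, in place of code of your own. Each camera call takes 0.05 s, during which the arm holds its last target. There are 200 camera calls.

### The job

The four things on the chest have been put down in each other's places. Put the coffee pot upright in the middle of the round steel warming plate, the closed mess kit right way up on the wooden board, the funnel mouth down in the round drip pan, and the scraper flat in the front compartment of the slid-out tray; every place is taken at the start, so use the clear patch of mat as a stopover. Keep the coffee pot upright throughout and leave the glass jar standing where it is.

Things in the scene. Friction and masses are not known exactly. Their poses are not given: they have to be found in the camera images.
- coffee_pot: White enamel coffee pot, 140 mm tall, 0.3-0.55 kg. Origin: centre of underside; z up, +x to the spout (reaches 87 mm), -x to the handle (86 mm), both up to 105 mm high. Foot 108 mm wide, tapering to a straight neck 56 mm wide from 80 to 112 mm up; lid rim 60 mm wide at 113-117, fast; black knob 22 mm wide at 128-140. Hold: neck from above, closing along the pot's y, grasp point 104 mm up.
- mess_kit: Closed round aluminium mess kit, 129 mm wide, lid top at 60 mm, 0.25-0.45 kg. Origin: centre of underside; z up. Steel handle folded over the lid: a strap along x through the middle, 112 mm long, 14 mm wide (y), 80 to 89 mm up, open below. Hold: middle of the strap, closing along y. A brass wing nut reaches 76 mm at +x.
- funnel: Black plastic funnel standing mouth down, spout up, 124 mm tall, 0.05-0.1 kg. Origin: centre of the mouth plane (underside), z up along the spout. Mouth 108 mm wide with a flat hanging ear to 67 mm at +x; cone ends at 66 mm height; round spout tapers from 26 mm wide there to 18 mm at the top. Hold: the spout, about 104 mm up.
- scraper: Bright orange plastic scraper lying flat, 165 mm long, 0.04-0.09 kg. Origin: on its underside near the centre of mass; z up, x along it. Handle from x = -75 to +30 mm, 28 mm wide (y), 18 mm thick; then a thin blade to x = +90 mm, up to 58 mm wide, 4 to 6 mm thick. Hold: across the handle (along y) at the origin, fingertips just clear of the surface.
- warmer: Place of the pot. Fixed low electric warming plate: white square housing 150 mm wide, control block at -x (to 98 mm), small socket at +x (to 89 mm); on it a round flat steel plate, 132 mm diameter, top 24 mm above the origin. Origin: centre of underside, on the mat, below the plate's centre; z up.
- board: Place of the mess kit. Fixed square wooden board 160 x 160 mm, 24 mm thick, flat top. Origin: centre of its underside, on the mat; z up.
- drip_pan: Place of the funnel. Fixed round shallow steel drip pan, 180 mm over the rim, rim 22 mm high; flat floor 8 mm above the origin, about 158 mm wide, walls flaring. Origin: centre of underside, on the mat; z up.
- tray: Place of the scraper (fits at any yaw near the centre). Fixed grey steel tray, run out of a blue top box. Origin: on the mat below the centre of its open front compartment; z up, x into the box. Compartment inside: 200 mm (x) by 242 mm (y), flat floor 8 mm above the origin, walls up to 45 mm. The box, 125 mm tall, begins 100 to 152 mm beyond the origin.
- jar: Glass jar of brass screws with a steel lid, 62 mm wide, 80 mm tall, loose. Origin: centre of its underside. A bystander: leave it standing.
- clear_patch (a point): Middle of a clear patch of the rubber mat (surface at z = 0), free of things for 105 mm all round: the stopover. Unlisted bystanders (mug, tape roll, spray can 150 mm tall, tape measure, screwdriver, wrench) stand outside it and clear of the places.
Not all that is in view belongs to the job. What is shaped like the funnel but purple is not meant. What is shaped like the coffee_pot but purple is not meant.

How it is judged:
At the end, for the whole second after the job is handed in: Pot upright on the steel plate within 18 mm of its centre; kit upright on the board within 30 mm of its centre; funnel mouth down, flat in the drip pan within 35 mm of its centre; scraper flat on the floor of the tray's front compartment; jar upright, not shoved over 25 mm; all released, at rest (horizontal distance between coffee_pot and warmer below 0.018 m and z of coffee_pot in the frame of warmer between 0.02 and 0.029 m and angle between each of coffee_pot, mess_kit's own z axis and vertical below 0.08 rad and horizontal distance between mess_kit and board below 0.03 m and z of mess_kit in the frame of board between 0.02 and 0.029 m and horizontal distance between funnel and drip_pan below 0.035 m and z of funnel in the frame of drip_pan below 0.014 m and angle between each of funnel, scraper, jar's own z axis and vertical below 0.1 rad and x of scraper in the frame of tray between -0.095 and 0.095 m and y of scraper in the frame of tray between -0.115 and 0.115 m and z of scraper in the frame of tray below 0.014 m and linear speed of each of coffee_pot, mess_kit, funnel, scraper below 0.02 m/s); the robot touches nothing.
It fails at once if the coffee pot is tipped more than 40 degrees (angle between coffee_pot's own z axis and vertical above 0.7 rad).
It fails at once if the glass jar is shoved more than 25 mm or knocked over (distance of jar from where it was at the start of the episode above 0.025 m).
It also fails if it takes over 141 s, if anything falls off the work surface, if the arm or the gripper's body presses on something with over 40 N, if the wrist force passes 120 N, or if a joint passes its speed limit or range.

## Working session

There is one attempt and no reset: what is moved stays moved. The work goes in short steps, Python scripts to look and compute and a shell command to move; the robot and the scene stay as the last step left them, time stands still between calls to the robot, and variables do not carry over. Pictures are saved under pics/ and viewed, at most 14 in all, crops included, and the job is handed in when it is done.

```bash
mkdir -p pics; ls; python3 - <<'E'
from workcell import env
import cv2
for n in("scene","top"):
    cv2.imwrite(f"pics/{n}0.png",env.snapshot(n)); p=env.camera_params(n); print(n,p["mtx"],p["pose"],p.keys())
print(env.get_obs())
E
```

```text
pics
scene [[475.92862663   0.         320.41845963]
 [  0.         475.92862663 238.64212236]
 [  0.           0.           1.        ]] [[ 3.97396106e-01 -4.88467161e-01  7.76837285e-01  1.33890952e+00]
 [ 9.17647084e-01  2.11909796e-01 -3.36181600e-01 -3.87496422e-01]
 [-4.05759143e-04  8.46459728e-01  5.32452594e-01  6.65402902e-01]
 [ 0.00000000e+00  0.00000000e+00  0.00000000e+00  1.00000000e+00]] dict_keys(['mtx', 'pose'])
top [[588.45168794   0.         316.49767417]
 [  0.         588.45168794 244.47352331]
 [  0.           0.           1.        ]] [[ 0.02564532  0.99033654 -0.13629327  0.24015953]
 [-0.99961455  0.0239542  -0.01403378 -0.00480904]
 [-0.01063337  0.13660064  0.99056913  1.56878646]
 [ 0.          0.          0.          1.        ]] dict_keys(['mtx', 'pose'])
{'time_s': 0.1, 'qpos': array([ 1.31454105,  0.61584365, -0.01260798,  1.42474079,  0.00808288,
        1.10339611, -0.04038267]), 'qd': array([ 0.00093807, -0.00195056,  0.00144716, -0.00345094,  0.00024508,
        0.00094676,  0.00104101]), 'tau': array([ 2.42813083e-03, -4.70383000e+01,  2.60530422e-01, -1.71571952e+01,
        1.01211376e-02,  5.90088384e-03, -6.63926684e-06]), 'tool_pos': array([ 0.14786494, -0.63216291,  0.19263967]), 'ee_rot': array([ 9.93404234e-01,  1.14658891e-01, -1.43459015e-04, -1.16025040e-03]), 'ft_force': array([-0.64986126,  0.52185506, -0.87509727]), 'wrist_torque': array([-0.02455725,  0.01256843,  0.03672196]), 'grasp_force': 0.0, 'width': 0.08526830183241127}
```

View pics/top0.png

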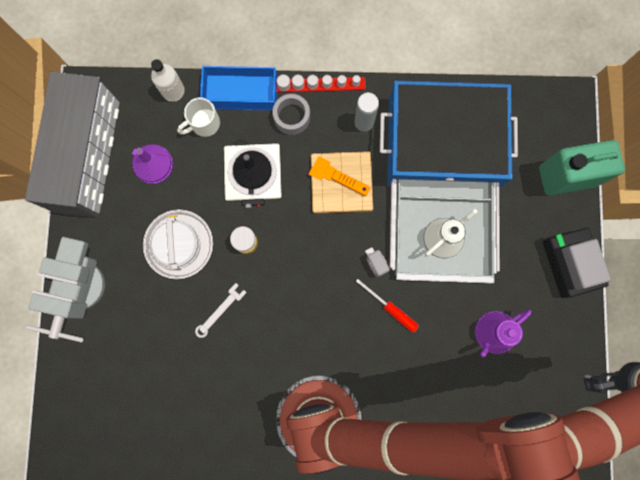

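View pics/scene0.png

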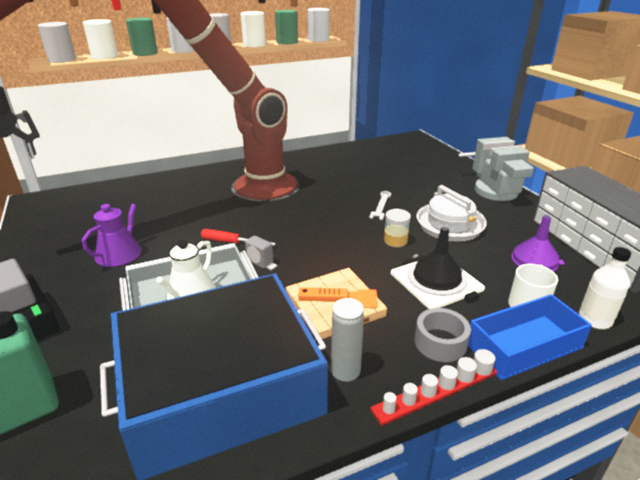

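Candidates (top view): the pot could be white (450,235) or purple (500,332). The funnel could be black (252,170) or purple (152,163). I choose the white pot and the black funnel, and will check both in close crops.

```bash
cat > h.py <<'E'
import numpy as np, cv2
from scipy.spatial.transform import Rotation as R
from workcell import env
def ray(p,u,v):
    K,T=p["mtx"],p["pose"]
    d=np.linalg.inv(K)@[u,v,1]; d=T[:3,:3]@(d*[1,-1,-1]); return T[:3,3],d
def onz(p,u,v,z):
    o,d=ray(p,u,v); return (o+d*(z-o[2])/d[2])
def proj(p,X):
    T=p["pose"]; c=T[:3,:3].T@(np.array(X)-T[:3,3]); c=c*[1,-1,-1]; q=p["mtx"]@c; return q[:2]/q[2]
def tri(p1,a,p2,b):
    o,d=ray(p1,*a); q,e=ray(p2,*b); s=np.linalg.lstsq(np.c_[d,-e],q-o,rcond=None)[0]
    x,y=o+d*s[0],q+e*s[1]; return (x+y)/2,np.linalg.norm(x-y)
def delta(target,yaw=None):
    """tool-axis shift (mm) and z-turn (deg) to target TCP; yaw = world angle (deg) of closing line"""
    o=env.get_obs(); r=R.from_quat(o["ee_rot"]); M=r.as_matrix()
    s=M.T@(np.array(target)-o["tool_pos"])*1000
    t=None
    if yaw is not None:
        y=M.T@[np.cos(np.radians(yaw)),np.sin(np.radians(yaw)),0]
        t=np.degrees(np.arctan2(-y[0],y[1])); t=(t+90)%180-90
    print("shift",s.round(1),"rz",t,"j7",np.degrees(o["qpos"][6]).round(1),"tilt",np.degrees(np.arccos(-M[2,2])).round(2))
E
python3 - <<'E'
import cv2
a=cv2.imread("pics/top0.png")
cv2.imwrite("pics/c1.png",cv2.resize(a[135:285,130:390],None,fx=3,fy=3,interpolation=2))
cv2.imwrite("pics/c2.png",cv2.resize(a[160:290,380:510],None,fx=4.5,fy=4.5,interpolation=2))
E
```

```text
(no output)
```

View pics/c1.png

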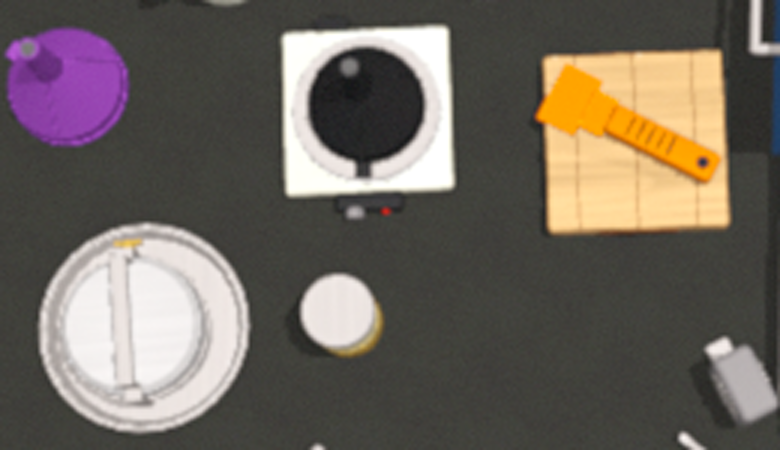

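View pics/c2.png

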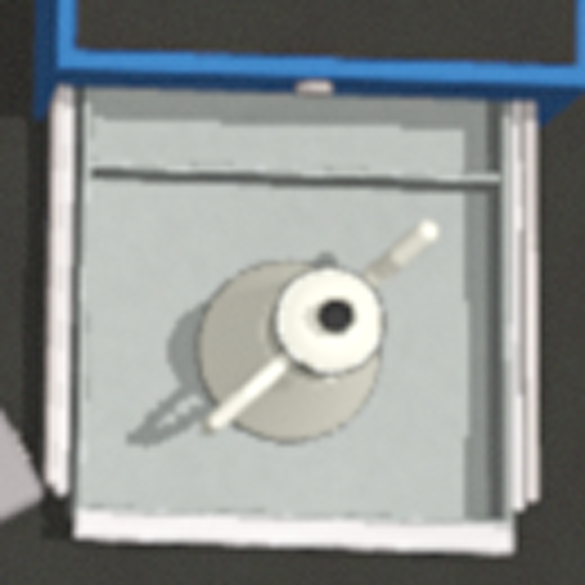

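Crop 1 shows the black funnel on the warmer (spout tip about (246,157) in full-picture pixels), the orange scraper on the board, and the kit in the pan with its strap near (171,242). Crop 2 shows the white pot in the tray: knob (454.7,230.2), spout to the upper right, handle to the lower left. The choice is confirmed.

```bash
python3 - <<'E'
from h import *
t=env.camera_params("top")
f=lambda u,v,z:onz(t,u,v,z)[:2].round(4)
a=cv2.imread("pics/top0.png");h=cv2.cvtColor(a,cv2.COLOR_BGR2HSV)
def big(m,x0,y0,x1,y1):
    k=np.zeros_like(m);k[y0:y1,x0:x1]=m[y0:y1,x0:x1]
    c=cv2.findContours(k,0,1)[0];return max(c,key=cv2.contourArea)
c1=lambda u,v:(u/3+130-.33,v/3+135-.33)
c2=lambda u,v:(u/4.5+380-.4,v/4.5+160-.4)
o=big(cv2.inRange(h,(8,200,150),(20,255,255)),300,145,385,215)
(cx,cy),(w,hh),an=cv2.minAreaRect(o);print("scr rect",cx,cy,w,hh,an)
b=cv2.boxPoints(((cx,cy),(w,hh),an));print([f(*p,.035) for p in b])
vx=cv2.fitLine(o,2,0,.01,.01).ravel();print("line",vx)
# handle hull ends: butt and blade along line
P=np.array([onz(t,*q[0],.036)[:2] for q in o]);
e=f(*c1(712,172),.042);g=f(*c1(615,118),.042);print("handle butt, neck",e,g,np.degrees(np.arctan2(*(g-e)[::-1])))
b=big(cv2.inRange(h,(8,40,120),(25,255,255)),300,145,385,220)
print("board",[f(*p,.024) for p in cv2.boxPoints(cv2.minAreaRect(cv2.convexHull(b)))]); 
r=cv2.minAreaRect(b)[0];print(r,f(*r,.024))
w=big(cv2.inRange(h,(0,0,170),(180,60,255)),215,140,290,203);r=cv2.minAreaRect(w);print("warmer housing",r,f(*r[0],.018))
print("plate",f(*c1(366,109),.024),"funnel mouth",f(*c1(366,105),.024),"spout top",f(*c1(348,66),.148))
print("kit strap",f(*c1(119,250),.097),f(*c1(127,397),.097),"pan rim",f(*c1(145,328),.022),"lid",f(*c1(135,322),.068))
print("pot knob",f(*c2(336,316),.148),"rim",f(*c2(331,321),.125),"spout",f(*c2(428,230),.11),"handle",f(*c2(215,425),.11))
print("tray in: ",[f(*c2(*q),.008) for q in((92,180),(465,180),(470,518),(88,515))])
print("tray topcorners",[f(*c2(*q),.045) for q in((92,172),(500,178),(508,518),(78,508))])
print("jar",f(*c1(338,312),.08),"patch",f(305,260,0))
for n,q in dict(wr=(240,290),wr2=(200,330),sd=(358,282),tm=(366,255),vise=(100,285),cab=(100,200)).items():print(n,f(*q,0.02))
o=env.get_obs();print(R.from_quat(o["ee_rot"]).as_matrix().round(3))
E
```

```text
scr rect 339.5999755859375 178.3000030517578 61.26826095581055 20.57182502746582 26.56505012512207
[array([0.6415, 0.0456]), array([0.6928, 0.0223]), array([ 0.6207, -0.1258]), array([ 0.5701, -0.102 ])]
line [  0.90476334   0.42591462 338.07407    176.94073   ]
handle butt, neck [ 0.5938 -0.1134] [ 0.6407 -0.0267] 61.58901475432651
board [array([0.7015, 0.049 ]), array([ 0.7134, -0.1225]), array([ 0.5481, -0.132 ]), array([0.5363, 0.0371])]
(340.1505126953125, 181.81134033203125) [ 0.6243 -0.0421]
warmer housing ((252.0960235595703, 171.38014221191406), (54.53638458251953, 55.935604095458984), 88.09085083007812) [0.6492 0.1968]
plate [0.6486 0.1972] funnel mouth [0.6523 0.1973] spout top [0.6522 0.1974]
kit strap [0.5016 0.3926] [0.3766 0.3784] pan rim [0.4453 0.3855] lid [0.4442 0.3829]
pot knob [ 0.4798 -0.3198] rim [ 0.4809 -0.3221] spout [ 0.5362 -0.3798] handle [ 0.4235 -0.261 ]
tray in:  [array([ 0.5827, -0.2052]), array([ 0.5879, -0.4285]), array([ 0.3848, -0.4288]), array([ 0.381 , -0.2042])]
tray topcorners [array([ 0.5794, -0.2005]), array([ 0.5814, -0.4389]), array([ 0.3819, -0.4405]), array([ 0.3815, -0.1936])]
jar [0.4554 0.2066] patch [0.4132 0.0472]
wr [0.3274 0.2154]
wr2 [0.2206 0.3154]
sd [ 0.3562 -0.0946]
tm [ 0.4283 -0.1146]
vise [0.3314 0.5863]
cab [0.5601 0.6037]
[[ 0.974  0.228 -0.001]
 [ 0.228 -0.974  0.002]
 [-0.    -0.002 -1.   ]]
```

```bash
python3 -c "
from h import *
delta([.6285,-.0465,.25],-26.5)"
```

```text
shift [ 601.4 -460.9  -56.3] rz -50.332166579568884 j7 -2.3 tilt 0.13
```

```bash
python3 -m crank '[{"delta_pos":[20,-15,-40],"dr":[0,0,0],"claw":85},{"delta_pos":[300,-230,-56],"dr":[0,0,-50],"claw":85},{"delta_pos":[300,-230,-56],"dr":[0,0,-50],"claw":85},{"delta_pos":[300,-230,-56],"dr":[0,0,-50],"claw":85},{"delta_pos":[300,-230,-56],"dr":[0,0,-50],"claw":85},{"delta_pos":[300,-230,-56],"dr":[0,0,-50],"claw":85},{"delta_pos":[300,-230,-56],"dr":[0,0,-50],"claw":85},{"delta_pos":[300,-230,-56],"dr":[0,0,-50],"claw":85},{"delta_pos":[330,-253,-56],"dr":[0,0,-50],"claw":85},{"delta_pos":[360,-276,-56],"dr":[0,0,-50],"claw":85}]' 40; python3 -c "
from h import *
delta([.6285,-.0465,.25],-26.5)"
```

```text
time_s: 0.93
tool_pos: [0.4001, -0.3246, 0.2484]
ee_rot: [0.852, 0.524, -0.0, -0.0]
ft_force: [1.0, -0.8, 1.0]
width: 0.085
grasp_force: 0.0
shift [351.2  78.2  -1.6] rz -0.34581698632241853 j7 2.3 tilt 0.01
```

```bash
python3 -m crank '[{"delta_pos":[351,78,0],"dr":[0,0,0],"claw":85},{"delta_pos":[351,78,0],"dr":[0,0,0],"claw":85},{"delta_pos":[351,78,0],"dr":[0,0,0],"claw":85},{"delta_pos":[351,78,0],"dr":[0,0,0],"claw":85},{"delta_pos":[351,78,0],"dr":[0,0,0],"claw":85},{"delta_pos":[351,78,0],"dr":[0,0,0],"claw":85},{"delta_pos":[351,78,0],"dr":[0,0,0],"claw":85},{"delta_pos":[351,78,0],"dr":[0,0,0],"claw":85},{"delta_pos":[351,78,0],"dr":[0,0,0],"claw":85},{"delta_pos":[351,78,0],"dr":[0,0,0],"claw":85}]'; python3 -c "
from h import *
delta([.6285,-.0465,.25],-26.5)
p=env.camera_params('wrist');a=env.snapshot('wrist');cv2.imwrite('pics/w1.png',a)
print(p)
h=cv2.cvtColor(a,cv2.COLOR_BGR2HSV);m=cv2.inRange(h,(8,200,120),(20,255,255))
c=max(cv2.findContours(m,0,1)[0],key=cv2.contourArea);r=cv2.minAreaRect(c);print(r)
b=[onz(p,*q,.038)[:2].round(4) for q in cv2.boxPoints(r)];print(b)
"
```

```text
time_s: 1.77
tool_pos: [0.6298, -0.0391, 0.2472]
ee_rot: [0.849, 0.528, 0.002, -0.003]
ft_force: [-0.1, 0.6, 0.1]
width: 0.0851
grasp_force: 0.0
shift [-7.2  2.  -2.8] rz 0.30596805163095553 j7 -34.1 tilt 0.39
{'mtx': array([[417.33461314,   0.        , 318.57271738],
       [  0.        , 417.33461314, 235.10950652],
       [  0.        ,   0.        ,   1.        ]]), 'pose': array([[ 0.8978677 ,  0.42092234,  0.12906575,  0.66306278],
       [-0.44026136,  0.85966194,  0.25913564,  0.0271653 ],
       [-0.00187693, -0.28949219,  0.95717854,  0.42823192],
       [ 0.        ,  0.        ,  0.        ,  1.        ]])}
((322.7296142578125, 187.82901000976562), (173.3468780517578, 49.02149200439453), 86.05481719970703)
[array([0.6436, 0.0423]), array([0.6839, 0.0257]), array([ 0.6243, -0.1291]), array([ 0.5786, -0.1107])]
```

View pics/w1.png

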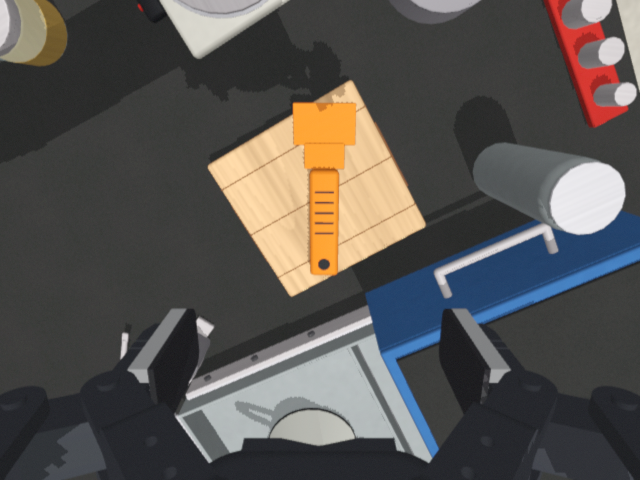

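The wrist view shows the scraper on the board. The handle runs from its butt at (324,274) to its neck at (323,169), and the board corners are (208,165), (352,80), (426,226) and (292,297).

```bash
python3 -c "
from h import *
p=env.camera_params('wrist')
b=onz(p,324,275,.04)[:2];n=onz(p,323.5,169,.04)[:2];d=n-b
print(b,n,np.linalg.norm(d),np.degrees(np.arctan2(d[1],d[0])));o=b+d/np.linalg.norm(d)*.075;print('origin',o)
C=[onz(p,*q,.024)[:2] for q in((208,165),(352,80),(426,226),(292,297))];print('board',np.mean(C,0),np.linalg.norm(np.diff(C,axis=0),axis=1))
y=np.degrees(np.arctan2(d[1],d[0]))+90
delta([*o,.03],y)"
```

```text
[ 0.59490261 -0.1229836 ] [ 0.6411505  -0.02767735] 0.10593464512542511 64.11476164110677
origin [ 0.62764536 -0.05550833]
board [ 0.62484451 -0.05229948] [0.15698431 0.15816911 0.15711365]
shift [-11.5   5.3 217.2] rz -0.5409700145040119 j7 -34.1 tilt 0.18
```

```bash
python3 -m crank '[{"delta_pos":[-8,4,40],"dr":[0,0,0],"claw":85},{"delta_pos":[-8,4,80],"dr":[0,0,0],"claw":85},{"delta_pos":[-8,4,120],"dr":[0,0,0],"claw":85},{"delta_pos":[-8,4,160],"dr":[0,0,0],"claw":85},{"delta_pos":[-8,4,190],"dr":[0,0,0],"claw":85},{"delta_pos":[-8,4,210],"dr":[0,0,0],"claw":85},{"delta_pos":[-8,4,217],"dr":[0,0,0],"claw":85},{"delta_pos":[-8,4,217],"dr":[0,0,0],"claw":85},{"delta_pos":[-8,4,217],"dr":[0,0,0],"claw":60},{"delta_pos":[-8,4,217],"dr":[0,0,0],"claw":40}]' 40
python3 -m crank '[{"delta_pos":[0,0,0],"dr":[0,0,0],"claw":10},{"delta_pos":[0,0,0],"dr":[0,0,0],"claw":10},{"delta_pos":[0,0,0],"dr":[0,0,0],"claw":10},{"delta_pos":[0,0,0],"dr":[0,0,0],"claw":10},{"delta_pos":[0,0,0],"dr":[0,0,0],"claw":10},{"delta_pos":[0,0,0],"dr":[0,0,0],"claw":10},{"delta_pos":[0,0,0],"dr":[0,0,0],"claw":10}]' 40
```

```text
time_s: 2.65
tool_pos: [0.6291, -0.0577, 0.0335]
ee_rot: [0.852, 0.523, 0.002, 0.001]
ft_force: [-0.5, 0.0, 0.2]
width: 0.0634
grasp_force: 0.0
time_s: 3.23
tool_pos: [0.6275, -0.0572, 0.0315]
ee_rot: [0.852, 0.524, -0.0, -0.0]
ft_force: [-0.1, -0.2, 0.9]
width: 0.0096
grasp_force: 0.0
```

```bash
python3 -c "
from h import *
print(env.get_obs()['width'],env.get_obs()['grasp_force'])
cv2.imwrite('pics/w2.png',env.snapshot('wrist'))"
```

```text
0.009570937398061955 0.0
```

View pics/w2.png

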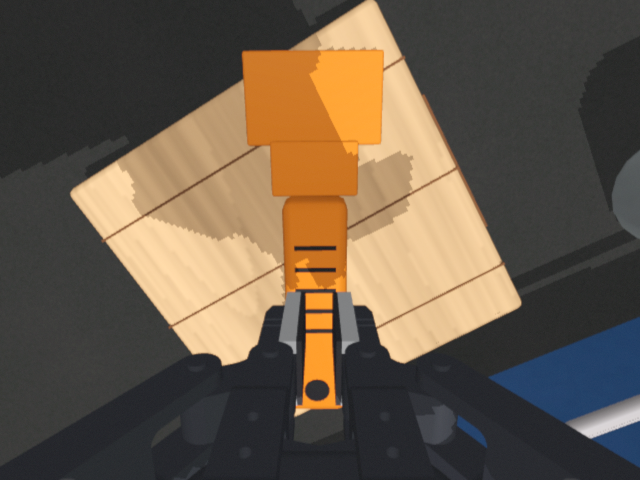

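The wrist view shows the finger tips (288–350, 293) hiding the handle's edges. They seem to have shut above the handle, so I'll check the tip height against the scene camera.

```bash
python3 -c "
from h import *
o=env.get_obs();p=env.camera_params('wrist');T=o['tool_pos'];print(T,'tcp in wrist',proj(p,T), 'tip 20mm higher',proj(p,T+[0,0,.02]))
s=env.camera_params('scene');print('tcp in scene',proj(s,T),proj(s,T+[0,0,.02]))
b=onz(p,317,410,.042);print('butt',b, 'scraper dir',onz(p,315,196,.042))
w=onz(p,283,240,.042)-onz(p,346,240,.042);print('handle width',np.linalg.norm(w))
a=env.snapshot('scene');u,v=proj(s,T).astype(int);print(u,v);cv2.imwrite('pics/s2.png',cv2.resize(a[v-70:v+50,u-80:u+80],None,fx=5,fy=5,interpolation=2))"
```

```text
[ 0.62749071 -0.05717564  0.0313993 ] tcp in wrist [317.88370051 274.90040637] tip 20mm higher [317.84005612 293.27665915]
tcp in scene [330.23860597 295.27910598] [330.34027135 287.75466064]
butt [ 0.59694484 -0.11674633  0.042     ] scraper dir [ 0.64431153 -0.02122551  0.042     ]
handle width 0.026951338988006092
330 295
```

View pics/s2.png

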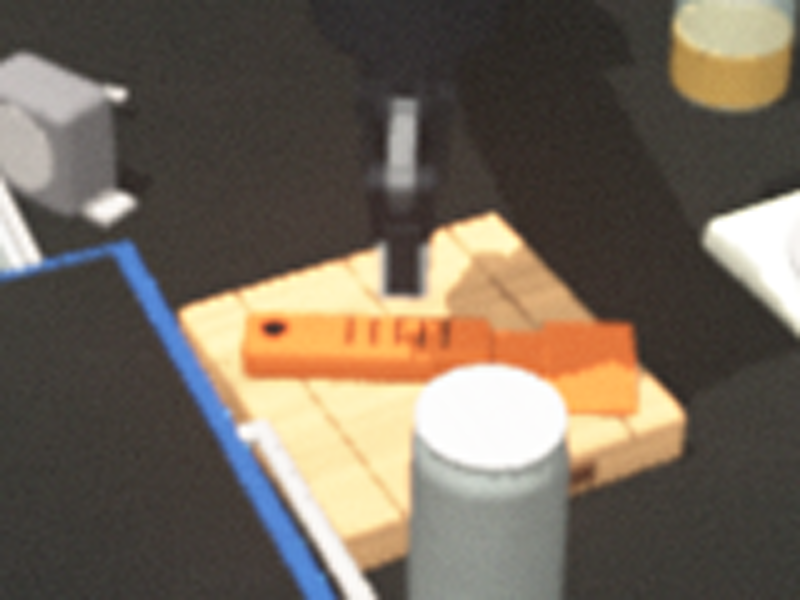

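The finger tips really are about 25–28 mm higher than the reported TCP: scene crop shows the tip at (404,297), above the handle. I'll open, go 26 mm lower and watch the force.

```bash
python3 -m crank '[{"delta_pos":[0,0,0],"dr":[0,0,0],"claw":60},{"delta_pos":[0,0,0],"dr":[0,0,0],"claw":60},{"delta_pos":[0,0,0],"dr":[0,0,0],"claw":60},{"delta_pos":[0,0,0],"dr":[0,0,0],"claw":60},{"delta_pos":[0,0,0],"dr":[0,0,0],"claw":60},{"delta_pos":[0,0,7],"dr":[0,0,0],"claw":60},{"delta_pos":[0,0,14],"dr":[0,0,0],"claw":60},{"delta_pos":[0,0,20],"dr":[0,0,0],"claw":60},{"delta_pos":[0,0,24],"dr":[0,0,0],"claw":60},{"delta_pos":[0,0,26],"dr":[0,0,0],"claw":60}]' 40
python3 -c "
from h import *
s=env.camera_params('scene');a=env.snapshot('scene');cv2.imwrite('pics/s3.png',cv2.resize(a[225:345,250:410],None,fx=5,fy=5,interpolation=2))
print(env.get_obs()['ft_force'],env.get_obs()['tool_pos'])"
```

```text
time_s: 4.17
tool_pos: [0.6267, -0.0572, 0.0041]
ee_rot: [0.852, 0.524, -0.001, -0.001]
ft_force: [-0.1, -0.5, -0.5]
width: 0.0601
grasp_force: 0.0
[-0.00806603 -0.10573663 -0.17513542] [ 0.62674239 -0.05714262  0.00413325]
```

View pics/s3.png

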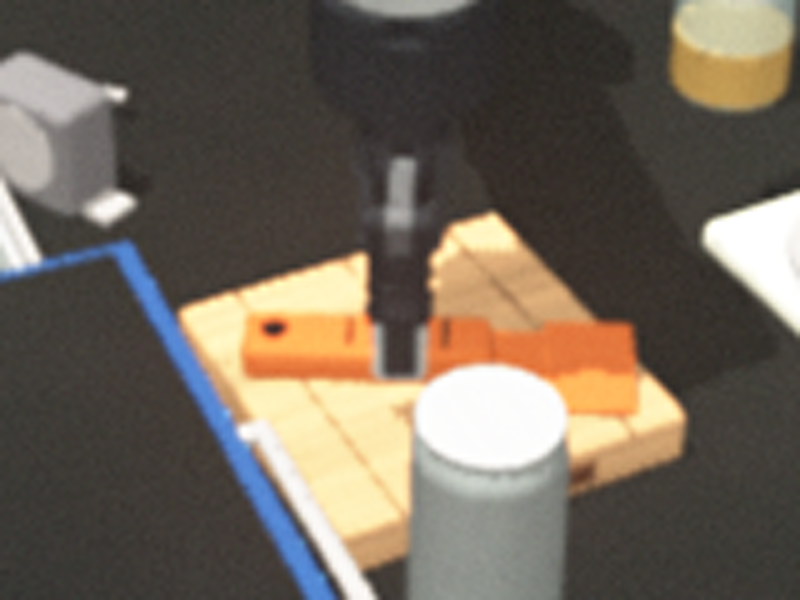

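The fingers now straddle the handle (near tip at (400,376) in the crop) with no contact force, so I close.

```bash
python3 -m crank '[{"delta_pos":[0,0,0],"dr":[0,0,0],"claw":10},{"delta_pos":[0,0,0],"dr":[0,0,0],"claw":10},{"delta_pos":[0,0,0],"dr":[0,0,0],"claw":10},{"delta_pos":[0,0,0],"dr":[0,0,0],"claw":10},{"delta_pos":[0,0,0],"dr":[0,0,0],"claw":10},{"delta_pos":[0,0,0],"dr":[0,0,0],"claw":10}]' 40; python3 -c "
from h import *
delta([.44,.045,.15],-26.5)"
```

```text
time_s: 4.72
tool_pos: [0.6277, -0.0572, 0.0057]
ee_rot: [0.852, 0.524, 0.0, 0.0]
ft_force: [0.0, 0.3, 0.4]
width: 0.0099
grasp_force: 0.0
shift [   6.5 -213.6 -144.4] rz -0.330809584273311 j7 -38.9 tilt 0.03
```

```bash
python3 -c "
from h import *
s=env.snapshot('scene');w=env.snapshot('wrist')
A=cv2.resize(s[225:345,270:390],(400,400),interpolation=2);B=cv2.resize(w[180:420,200:440],(400,400),interpolation=2)
cv2.imwrite('pics/m4.png',np.hstack([A,B]))"
```

```text
(no output)
```

View pics/m4.png

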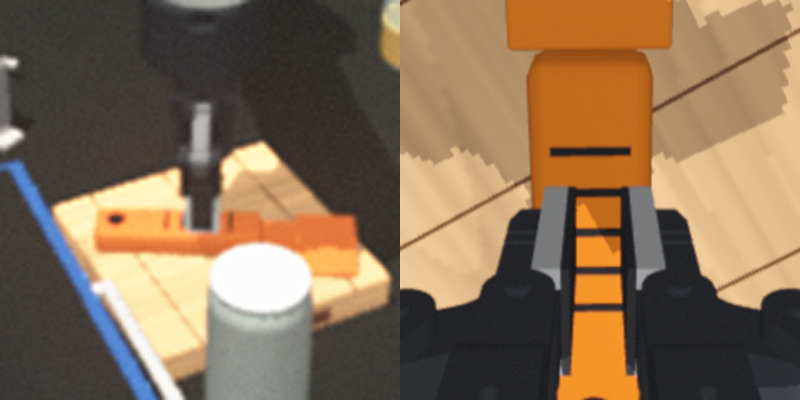

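```bash
python3 -m crank '[{"delta_pos":[0,0,0],"dr":[0,0,0],"claw":50},{"delta_pos":[0,0,0],"dr":[0,0,0],"claw":50},{"delta_pos":[0,0,0],"dr":[0,0,0],"claw":50},{"delta_pos":[0,0,0],"dr":[0,0,0],"claw":50},{"delta_pos":[0,0,0],"dr":[0,0,0],"claw":50},{"delta_pos":[0,0,2],"dr":[0,0,0],"claw":50},{"delta_pos":[0,0,4],"dr":[0,0,0],"claw":50},{"delta_pos":[0,0,6],"dr":[0,0,0],"claw":50},{"delta_pos":[0,0,8],"dr":[0,0,0],"claw":50},{"delta_pos":[0,0,10],"dr":[0,0,0],"claw":50}]' 40
python3 -m crank '[{"delta_pos":[0,0,0],"dr":[0,0,0],"claw":20},{"delta_pos":[0,0,0],"dr":[0,0,0],"claw":20},{"delta_pos":[0,0,0],"dr":[0,0,0],"claw":20},{"delta_pos":[0,0,0],"dr":[0,0,0],"claw":20},{"delta_pos":[0,0,0],"dr":[0,0,0],"claw":20},{"delta_pos":[0,0,0],"dr":[0,0,0],"claw":20}]' 40
```

```text
time_s: 5.65
tool_pos: [0.6274, -0.0572, -0.0049]
ee_rot: [0.852, 0.524, -0.0, -0.0]
ft_force: [0.6, -0.6, 0.4]
width: 0.0503
grasp_force: 0.0
time_s: 6.15
tool_pos: [0.6276, -0.0572, -0.0045]
ee_rot: [0.852, 0.524, 0.0, -0.0]
ft_force: [-0.1, -0.2, -0.6]
width: 0.0266
grasp_force: 40.9
```

Gripped at 26.6 mm with 41 N. So the reported z reads about 38 mm below the true height, which I'll use from here. Now lift the scraper and carry it to the clear patch.

```bash
python3 -m crank '[{"delta_pos":[0,0,-20],"dr":[0,0,0],"claw":20},{"delta_pos":[0,0,-50],"dr":[0,0,0],"claw":20},{"delta_pos":[2,-20,-80],"dr":[0,0,0],"claw":20},{"delta_pos":[6,-214,-100],"dr":[0,0,0],"claw":20},{"delta_pos":[6,-214,-100],"dr":[0,0,0],"claw":20},{"delta_pos":[6,-214,-100],"dr":[0,0,0],"claw":20},{"delta_pos":[6,-214,-100],"dr":[0,0,0],"claw":20},{"delta_pos":[6,-214,-100],"dr":[0,0,0],"claw":20},{"delta_pos":[6,-214,-100],"dr":[0,0,0],"claw":20},{"delta_pos":[6,-214,-100],"dr":[0,0,0],"claw":20}]' 40; python3 -c "
from h import *
delta([.44,.045,-.027],-26.5)"
```

```text
time_s: 6.98
tool_pos: [0.4383, 0.0456, 0.096]
ee_rot: [0.851, 0.525, 0.0, 0.0]
ft_force: [0.9, -0.5, -1.2]
width: 0.0268
grasp_force: 40.8
shift [  0.2   1.7 123. ] rz -0.1604428522159509 j7 -50.8 tilt 0.03
```

```bash
python3 -m crank '[{"delta_pos":[0,0,40],"dr":[0,0,0],"claw":20},{"delta_pos":[0,0,80],"dr":[0,0,0],"claw":20},{"delta_pos":[0,0,105],"dr":[0,0,0],"claw":20},{"delta_pos":[0,0,115],"dr":[0,0,0],"claw":20},{"delta_pos":[0,0,119],"dr":[0,0,0],"claw":20},{"delta_pos":[0,0,121],"dr":[0,0,0],"claw":20},{"delta_pos":[0,0,121],"dr":[0,0,0],"claw":20}]' 40
python3 -m crank '[{"delta_pos":[0,0,0],"dr":[0,0,0],"claw":40},{"delta_pos":[0,0,0],"dr":[0,0,0],"claw":60},{"delta_pos":[0,0,0],"dr":[0,0,0],"claw":60},{"delta_pos":[0,0,0],"dr":[0,0,0],"claw":60},{"delta_pos":[0,0,-40],"dr":[0,0,0],"claw":85},{"delta_pos":[0,0,-80],"dr":[0,0,0],"claw":85},{"delta_pos":[0,0,-120],"dr":[0,0,0],"claw":85},{"delta_pos":[0,0,-160],"dr":[0,0,0],"claw":85},{"delta_pos":[0,0,-200],"dr":[0,0,0],"claw":85},{"delta_pos":[0,0,-230],"dr":[0,0,0],"claw":85}]' 40; python3 -c "
from h import *
delta([.4391,.3855,.2],6.5+90)"
```

```text
time_s: 7.57
tool_pos: [0.4405, 0.0445, -0.0256]
ee_rot: [0.852, 0.523, 0.001, 0.0]
ft_force: [0.2, 0.1, 0.3]
width: 0.0269
grasp_force: 40.8
time_s: 8.4
tool_pos: [0.4398, 0.045, 0.2081]
ee_rot: [0.852, 0.524, 0.002, 0.001]
ft_force: [1.3, 0.7, -0.7]
width: 0.0851
grasp_force: 0.0
shift [ 303.6 -154.3    8.2] rz 56.6758910057045 j7 -45.4 tilt 0.25
```

```bash
python3 -m crank '[{"delta_pos":[304,-154,0],"dr":[0,0,57],"claw":85},{"delta_pos":[304,-154,0],"dr":[0,0,57],"claw":85},{"delta_pos":[304,-154,0],"dr":[0,0,57],"claw":85},{"delta_pos":[304,-154,0],"dr":[0,0,57],"claw":85},{"delta_pos":[304,-154,0],"dr":[0,0,57],"claw":85},{"delta_pos":[304,-154,0],"dr":[0,0,57],"claw":85},{"delta_pos":[304,-154,0],"dr":[0,0,57],"claw":85},{"delta_pos":[304,-154,0],"dr":[0,0,57],"claw":85},{"delta_pos":[304,-154,0],"dr":[0,0,57],"claw":85},{"delta_pos":[304,-154,0],"dr":[0,0,57],"claw":85}]'
python3 -m crank '[{"delta_pos":[0,0,0],"dr":[0,0,0],"claw":85},{"delta_pos":[0,0,0],"dr":[0,0,0],"claw":85},{"delta_pos":[0,0,0],"dr":[0,0,0],"claw":85}]'; python3 -c "
from h import *
delta([.4391,.3855,.2],96.5)
p=env.camera_params('wrist');a=env.snapshot('wrist');cv2.imwrite('pics/w5.png',a)
print('strap expect',proj(p,[.439,.3855,.097]))"
```

```text
time_s: 9.23
tool_pos: [0.4353, 0.3945, 0.2045]
ee_rot: [0.998, 0.058, -0.001, -0.004]
ft_force: [-1.4, 0.9, -0.3]
width: 0.0851
grasp_force: 0.0
time_s: 9.48
tool_pos: [0.4398, 0.3832, 0.2045]
ee_rot: [0.999, 0.053, 0.0, 0.001]
ft_force: [0.2, 1.0, -0.3]
width: 0.0852
grasp_force: 0.0
shift [-0.5 -2.4  4.5] rz -0.474973526488327 j7 -133.8 tilt 0.1
strap expect [314.39274099 217.83661714]
```

View pics/w5.png

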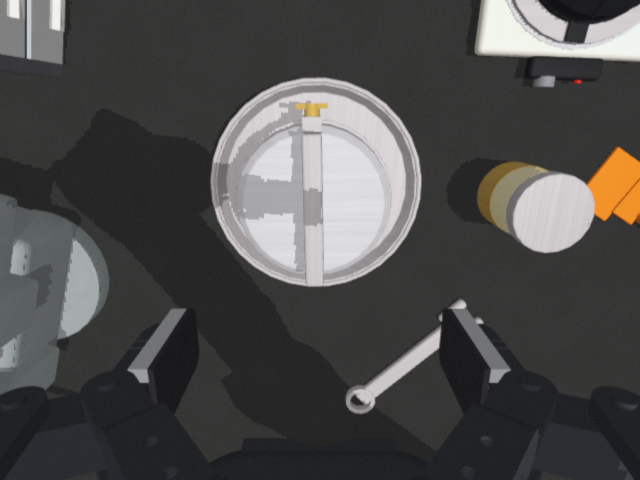

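The wrist view shows the kit's strap from (312,125) to (314,283), wing nut at (312,108), and pan rim centre at about (316,182). The sides are clear.

```bash
python3 -c "
from h import *
p=env.camera_params('wrist')
for n,u,v,z in(('strap',313,204,.097),('nut',312,108,.08),('end',314,285,.09),('pan',316,182,.022),('lid',317,200,.068)):print(n,onz(p,u,v,z).round(4))
delta([.443,.385,.035],96.5)"
```

```text
strap [0.449  0.3876 0.097 ]
nut [0.5134 0.3951 0.08  ]
end [0.3842 0.3803 0.09  ]
pan [0.4518 0.386  0.022 ]
lid [0.4459 0.3845 0.068 ]
shift [  3.2  -1.6 169.6] rz -0.492894194835344 j7 -133.8 tilt 0.07
```

```bash
python3 -m crank '[{"delta_pos":[4,-1,40],"dr":[0,0,0],"claw":60},{"delta_pos":[4,-1,80],"dr":[0,0,0],"claw":60},{"delta_pos":[4,-1,115],"dr":[0,0,0],"claw":60},{"delta_pos":[4,-1,140],"dr":[0,0,0],"claw":60},{"delta_pos":[4,-1,155],"dr":[0,0,0],"claw":60},{"delta_pos":[4,-1,163],"dr":[0,0,0],"claw":60},{"delta_pos":[4,-1,167],"dr":[0,0,0],"claw":60},{"delta_pos":[4,-1,169],"dr":[0,0,0],"claw":60}]' 80
python3 -m crank '[{"delta_pos":[0,0,0],"dr":[0,0,0],"claw":5},{"delta_pos":[0,0,0],"dr":[0,0,0],"claw":5},{"delta_pos":[0,0,0],"dr":[0,0,0],"claw":5},{"delta_pos":[0,0,0],"dr":[0,0,0],"claw":5},{"delta_pos":[0,0,0],"dr":[0,0,0],"claw":5},{"delta_pos":[0,0,0],"dr":[0,0,0],"claw":5},{"delta_pos":[0,0,0],"dr":[0,0,0],"claw":5},{"delta_pos":[0,0,0],"dr":[0,0,0],"claw":5}]' 80
```

```text
time_s: 10.2
tool_pos: [0.4437, 0.3865, 0.0358]
ee_rot: [0.999, 0.053, 0.0, -0.0]
ft_force: [0.4, -0.3, 1.1]
width: 0.0602
grasp_force: 0.0
time_s: 10.87
tool_pos: [0.4436, 0.3877, 0.0367]
ee_rot: [0.999, 0.054, 0.001, -0.001]
ft_force: [-0.5, -0.2, 5.5]
width: 0.0124
grasp_force: 78.2
```

```bash
python3 -m crank '[{"delta_pos":[0,0,-10],"dr":[0,0,0],"claw":5},{"delta_pos":[0,0,-30],"dr":[0,0,0],"claw":5},{"delta_pos":[0,0,-65],"dr":[0,0,0],"claw":5},{"delta_pos":[0,0,-100],"dr":[0,0,0],"claw":5},{"delta_pos":[0,0,-135],"dr":[0,0,0],"claw":5},{"delta_pos":[0,0,-165],"dr":[0,0,0],"claw":5},{"delta_pos":[0,0,-185],"dr":[0,0,0],"claw":5},{"delta_pos":[0,0,-190],"dr":[0,0,0],"claw":5}]' 80; python3 -c "
from h import *
delta([.624,-.05,.225],-26.5)
cv2.imwrite('pics/t6.png',env.snapshot('wrist'))"
```

```text
time_s: 11.53
tool_pos: [0.4441, 0.3883, 0.2297]
ee_rot: [0.999, 0.054, 0.003, -0.002]
ft_force: [-0.0, 0.1, -2.6]
width: 0.0125
grasp_force: 78.3
shift [131.8 455.1   3.4] rz -57.33561188738163 j7 -133.4 tilt 0.42
```

```bash
python3 -m crank '[{"delta_pos":[7,20,0],"dr":[0,0,-3],"claw":5},{"delta_pos":[15,52,0],"dr":[0,0,-9],"claw":5},{"delta_pos":[25,88,0],"dr":[0,0,-15],"claw":5},{"delta_pos":[35,124,0],"dr":[0,0,-21],"claw":5},{"delta_pos":[46,160,0],"dr":[0,0,-27],"claw":5},{"delta_pos":[57,196,0],"dr":[0,0,-33],"claw":5},{"delta_pos":[67,232,0],"dr":[0,0,-39],"claw":5},{"delta_pos":[78,268,0],"dr":[0,0,-45],"claw":5},{"delta_pos":[88,304,0],"dr":[0,0,-51],"claw":5},{"delta_pos":[98,340,0],"dr":[0,0,-57],"claw":5}]' 80; python3 -c "
from h import *
delta([.624,-.05,.051],-26.5)"
```

```text
time_s: 12.42
tool_pos: [0.5756, 0.0572, 0.2228]
ee_rot: [0.85, 0.526, -0.002, -0.001]
ft_force: [1.1, 0.0, -3.0]
width: 0.0123
grasp_force: 78.2
shift [-73.8  92.  171.6] rz -0.024537797266177108 j7 -46.7 tilt 0.31
```

```bash
python3 -m crank '[{"delta_pos":[-25,31,0],"dr":[0,0,0],"claw":5},{"delta_pos":[-50,62,10],"dr":[0,0,0],"claw":5},{"delta_pos":[-66,83,30],"dr":[0,0,0],"claw":5},{"delta_pos":[-74,92,60],"dr":[0,0,0],"claw":5},{"delta_pos":[-74,92,95],"dr":[0,0,0],"claw":5},{"delta_pos":[-74,92,125],"dr":[0,0,0],"claw":5},{"delta_pos":[-74,92,147],"dr":[0,0,0],"claw":5},{"delta_pos":[-74,92,158],"dr":[0,0,0],"claw":5},{"delta_pos":[-74,92,163],"dr":[0,0,0],"claw":5},{"delta_pos":[-74,92,163],"dr":[0,0,0],"claw":5}]' 80; python3 -c "
from h import *
p=env.camera_params('wrist');a=env.snapshot('wrist');cv2.imwrite('pics/w7.png',a)
delta([.624,-.05,.0525],-26.5)"
```

```text
time_s: 13.25
tool_pos: [0.6244, -0.048, 0.0607]
ee_rot: [0.852, 0.524, -0.001, -0.001]
ft_force: [-0.5, -0.1, -2.2]
width: 0.0125
grasp_force: 78.3
shift [-2.6 -0.5  9.8] rz -0.3108545870585573 j7 -40.7 tilt 0.02
```

View pics/w7.png

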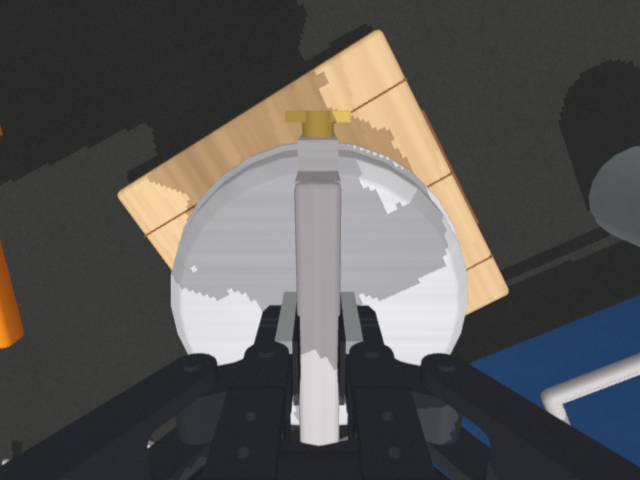

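The kit hangs level over the board. Its strap is at x≈318 and its edges at 171 and 468. The visible board corners are (118,192), (379,30) and (508,290).

```bash
python3 -c "
from h import *
p=env.camera_params('wrist')
c=[onz(p,*q,.024) for q in((118,192),(379,30),(508,290))];print('board',(c[0]+c[2])/2,np.linalg.norm(c[0]-c[1]))
for z in(.06,.08,.09):
  l,r=onz(p,171,290,z),onz(p,468,290,z);print(z,(l+r)/2,np.linalg.norm(l-r),onz(p,319,142,z))
delta([.624,-.05,.0525])"
```

```text
board [ 0.62814031 -0.04562153  0.024     ] 0.1564692422916254
0.06 [ 0.62240383 -0.05604865  0.06      ] 0.14199783589032464 [0.65334029 0.00594774 0.06      ]
0.08 [ 0.62648804 -0.0478156   0.08      ] 0.12646761200814075 [0.654041   0.00740028 0.08      ]
0.09 [ 0.62853014 -0.04369908  0.09      ] 0.11870250006704874 [0.65439135 0.00812654 0.09      ]
shift [-2.6 -0.5  9.8] rz None j7 -40.7 tilt 0.02
```

```bash
python3 -m crank '[{"delta_pos":[0,0,4],"dr":[0,0,0],"claw":5},{"delta_pos":[0,0,7],"dr":[0,0,0],"claw":5},{"delta_pos":[0,0,8],"dr":[0,0,0],"claw":5},{"delta_pos":[0,0,9],"dr":[0,0,0],"claw":5},{"delta_pos":[0,0,9],"dr":[0,0,0],"claw":5}]' 80
python3 -m crank '[{"delta_pos":[0,0,0],"dr":[0,0,0],"claw":30},{"delta_pos":[0,0,0],"dr":[0,0,0],"claw":40},{"delta_pos":[0,0,0],"dr":[0,0,0],"claw":40},{"delta_pos":[0,0,0],"dr":[0,0,0],"claw":40},{"delta_pos":[0,0,-40],"dr":[0,0,0],"claw":40},{"delta_pos":[0,0,-80],"dr":[0,0,0],"claw":85},{"delta_pos":[0,0,-120],"dr":[0,0,0],"claw":85},{"delta_pos":[0,0,-160],"dr":[0,0,0],"claw":85},{"delta_pos":[0,0,-190],"dr":[0,0,0],"claw":85},{"delta_pos":[0,0,-190],"dr":[0,0,0],"claw":85}]' 80; python3 -c "
from h import *
cv2.imwrite('pics/s8.png',env.snapshot('scene'))
delta([.651,.197,.24],0);delta([.651,.197,.24],20)"
```

```text
time_s: 13.72
tool_pos: [0.6257, -0.0481, 0.0537]
ee_rot: [0.852, 0.524, 0.0, 0.0]
ft_force: [-0.3, 0.4, -2.8]
width: 0.0123
grasp_force: 78.3
time_s: 14.55
tool_pos: [0.6301, -0.0473, 0.2522]
ee_rot: [0.852, 0.524, 0.007, 0.004]
ft_force: [0.4, 0.2, 0.6]
width: 0.0849
grasp_force: 0.0
shift [228.5 -90.2   8.6] rz -26.835224350082953 j7 -36.0 tilt 0.58
shift [228.5 -90.2   8.6] rz -46.83617281354385 j7 -36.0 tilt 0.58
```

```bash
python3 -m crank '[{"delta_pos":[30,-12,0],"dr":[0,0,-6],"claw":85},{"delta_pos":[65,-26,0],"dr":[0,0,-13],"claw":85},{"delta_pos":[100,-40,0],"dr":[0,0,-20],"claw":85},{"delta_pos":[135,-54,0],"dr":[0,0,-27],"claw":85},{"delta_pos":[170,-68,0],"dr":[0,0,-27],"claw":85},{"delta_pos":[200,-79,0],"dr":[0,0,-27],"claw":85},{"delta_pos":[220,-87,0],"dr":[0,0,-27],"claw":70},{"delta_pos":[228,-90,0],"dr":[0,0,-27],"claw":60},{"delta_pos":[228,-90,0],"dr":[0,0,-27],"claw":60},{"delta_pos":[228,-90,0],"dr":[0,0,-27],"claw":60}]' 25; python3 -c "
from h import *
p=env.camera_params('wrist');a=env.snapshot('wrist');cv2.imwrite('pics/w9.png',a)
print('spout',proj(p,[.652,.1974,.148]),'plate',proj(p,[.6486,.197,.024]))
delta([.651,.197,.071],0)"
```

```text
time_s: 15.43
tool_pos: [0.6482, 0.1942, 0.2425]
ee_rot: [0.706, 0.708, -0.001, 0.0]
ft_force: [-0.2, -0.6, 0.2]
width: 0.0601
grasp_force: 0.0
spout [323.94794399 216.44933409] plate [318.94341482 183.98244167]
shift [  4.5   2.4 171.7] rz 0.0025811363857854985 j7 -32.8 tilt 0.17
```

View pics/w9.png

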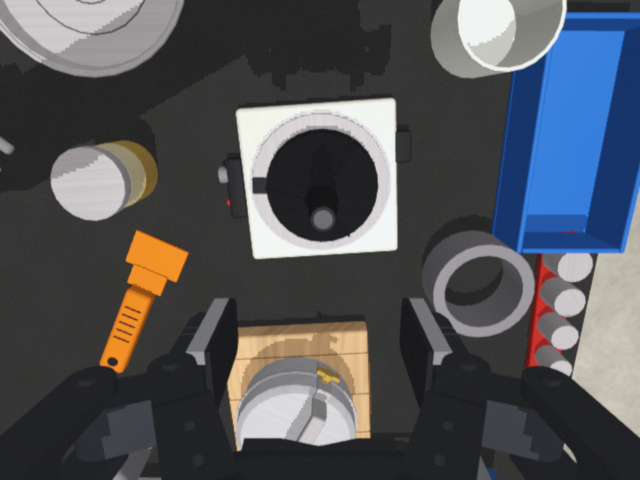

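The spout tip is at (322,218), within 2 px of the prediction, and the plate centre is about (320,181). Going down to grasp.

```bash
python3 -m crank '[{"delta_pos":[4,2,40],"dr":[0,0,0],"claw":60},{"delta_pos":[4,3,80],"dr":[0,0,0],"claw":60},{"delta_pos":[4,3,115],"dr":[0,0,0],"claw":60},{"delta_pos":[4,3,145],"dr":[0,0,0],"claw":60},{"delta_pos":[4,3,163],"dr":[0,0,0],"claw":60},{"delta_pos":[4,3,170],"dr":[0,0,0],"claw":60},{"delta_pos":[4,3,171],"dr":[0,0,0],"claw":60},{"delta_pos":[4,3,171],"dr":[0,0,0],"claw":50}]' 25
python3 -m crank '[{"delta_pos":[0,0,0],"dr":[0,0,0],"claw":8},{"delta_pos":[0,0,0],"dr":[0,0,0],"claw":8},{"delta_pos":[0,0,0],"dr":[0,0,0],"claw":8},{"delta_pos":[0,0,0],"dr":[0,0,0],"claw":8},{"delta_pos":[0,0,0],"dr":[0,0,0],"claw":8},{"delta_pos":[0,0,0],"dr":[0,0,0],"claw":8},{"delta_pos":[0,0,0],"dr":[0,0,0],"claw":8}]' 25
python3 -c "
from h import *
delta([.448,.386,.25],0);delta([.448,.386,.25],30)"
```

```text
time_s: 16.15
tool_pos: [0.6523, 0.1986, 0.0733]
ee_rot: [0.707, 0.707, 0.0, 0.001]
ft_force: [-0.1, -0.8, 1.9]
width: 0.0505
grasp_force: 0.0
time_s: 16.73
tool_pos: [0.6517, 0.2004, 0.0743]
ee_rot: [0.706, 0.708, 0.001, 0.001]
ft_force: [-1.3, -0.8, 6.5]
width: 0.0209
grasp_force: 24.6
shift [ 186.3 -202.8 -176. ] rz 0.1762730773995287 j7 -37.6 tilt 0.11
shift [ 186.3 -202.8 -176. ] rz -29.823783922770666 j7 -37.6 tilt 0.11
```

```bash
python3 -m crank '[{"delta_pos":[0,0,-15],"dr":[0,0,0],"claw":8},{"delta_pos":[0,0,-45],"dr":[0,0,0],"claw":8},{"delta_pos":[0,0,-80],"dr":[0,0,0],"claw":8},{"delta_pos":[15,-16,-100],"dr":[0,0,0],"claw":8},{"delta_pos":[40,-44,-110],"dr":[0,0,0],"claw":8},{"delta_pos":[66,-72,-110],"dr":[0,0,0],"claw":8},{"delta_pos":[92,-100,-110],"dr":[0,0,0],"claw":8},{"delta_pos":[118,-128,-110],"dr":[0,0,0],"claw":8},{"delta_pos":[144,-157,-110],"dr":[0,0,0],"claw":8},{"delta_pos":[170,-185,-110],"dr":[0,0,0],"claw":8}]' 25
python3 -m crank '[{"delta_pos":[10,-11,0],"dr":[0,0,0],"claw":8},{"delta_pos":[16,-18,0],"dr":[0,0,0],"claw":8},{"delta_pos":[16,-18,10],"dr":[0,0,0],"claw":8},{"delta_pos":[16,-18,10],"dr":[0,0,0],"claw":8}]' 25
python3 -c "
from h import *
p=env.camera_params('wrist');cv2.imwrite('pics/w10.png',env.snapshot('wrist'))
delta([.447,.386,.0583],0)"
```

```text
time_s: 17.57
tool_pos: [0.4641, 0.3704, 0.1826]
ee_rot: [0.706, 0.708, 0.0, 0.0]
ft_force: [-0.3, 0.9, 0.5]
width: 0.0211
grasp_force: 24.9
time_s: 17.9
tool_pos: [0.4482, 0.3832, 0.1704]
ee_rot: [0.707, 0.708, -0.002, 0.001]
ft_force: [0.4, -1.2, -2.0]
width: 0.0207
grasp_force: 24.9
shift [  4.   -2.1 112.4] rz -0.019096370311643796 j7 -60.4 tilt 0.23
```

View pics/w10.png

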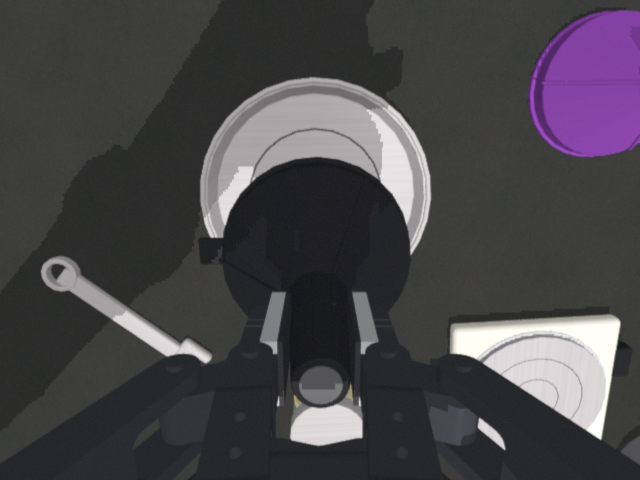

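The funnel is held upright over the pan, with both centred near x≈316. Lower it and release.

```bash
python3 -m crank '[{"delta_pos":[4,-1,30],"dr":[0,0,0],"claw":8},{"delta_pos":[4,-1,60],"dr":[0,0,0],"claw":8},{"delta_pos":[4,-1,85],"dr":[0,0,0],"claw":8},{"delta_pos":[4,-1,100],"dr":[0,0,0],"claw":8},{"delta_pos":[4,-1,107],"dr":[0,0,0],"claw":8},{"delta_pos":[4,-1,110],"dr":[0,0,0],"claw":8},{"delta_pos":[4,-1,112],"dr":[0,0,0],"claw":8},{"delta_pos":[4,-1,112],"dr":[0,0,0],"claw":8}]' 25
python3 -m crank '[{"delta_pos":[0,0,0],"dr":[0,0,0],"claw":30},{"delta_pos":[0,0,0],"dr":[0,0,0],"claw":50},{"delta_pos":[0,0,0],"dr":[0,0,0],"claw":50},{"delta_pos":[0,0,0],"dr":[0,0,0],"claw":50},{"delta_pos":[0,0,-30],"dr":[0,0,0],"claw":60},{"delta_pos":[0,0,-70],"dr":[0,0,0],"claw":85},{"delta_pos":[0,0,-110],"dr":[0,0,0],"claw":85},{"delta_pos":[0,0,-150],"dr":[0,0,0],"claw":85},{"delta_pos":[0,0,-190],"dr":[0,0,0],"claw":85},{"delta_pos":[0,0,-200],"dr":[0,0,0],"claw":85}]' 25
python3 -c "
from h import *
s=env.snapshot('scene');cv2.imwrite('pics/s11.png',s)
h=np.array([.5362-.4235,-.3798+.261]);y=np.degrees(np.arctan2(h[1],h[0]));print('pot yaw',y)
delta([.48,-.3205,.25],y+90)"
```

```text
time_s: 18.62
tool_pos: [0.4477, 0.3894, 0.0611]
ee_rot: [0.707, 0.708, 0.001, 0.0]
ft_force: [-0.6, -0.1, 0.1]
width: 0.021
grasp_force: 24.9
time_s: 19.45
tool_pos: [0.4484, 0.3927, 0.2684]
ee_rot: [0.706, 0.708, 0.007, -0.0]
ft_force: [0.1, 1.2, 0.0]
width: 0.0849
grasp_force: 0.0
pot yaw -46.50938833614513
shift [-713.2   29.4   11.2] rz -43.32249866505638 j7 -57.9 tilt 0.75
```

View pics/s11.png

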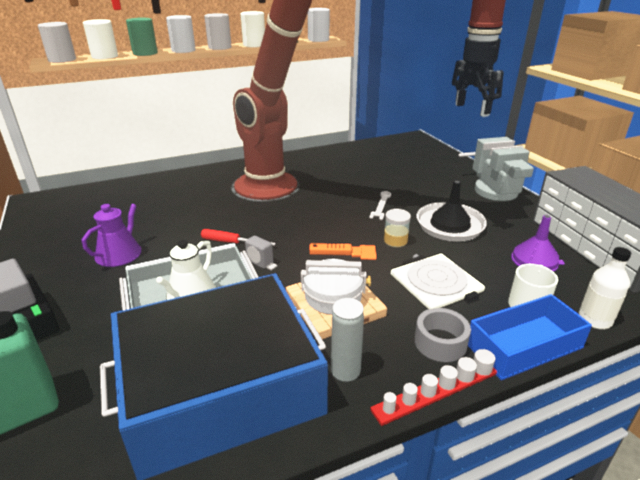

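The scene view (my last picture) shows the funnel in the pan at (452,212), the kit on the board at (335,285), the scraper on the mat at (343,250), the jar standing at (396,228), and the plate free. Now to the pot.

```bash
python3 -m crank '[{"delta_pos":[-40,2,0],"dr":[0,0,-7],"claw":85},{"delta_pos":[-80,4,0],"dr":[0,0,-14],"claw":85},{"delta_pos":[-120,6,0],"dr":[0,0,-21],"claw":85},{"delta_pos":[-160,8,0],"dr":[0,0,-28],"claw":85},{"delta_pos":[-200,9,0],"dr":[0,0,-35],"claw":85},{"delta_pos":[-240,10,0],"dr":[0,0,-43],"claw":85},{"delta_pos":[-280,12,0],"dr":[0,0,-43],"claw":85},{"delta_pos":[-320,14,0],"dr":[0,0,-43],"claw":85},{"delta_pos":[-360,15,0],"dr":[0,0,-43],"claw":85},{"delta_pos":[-390,16,0],"dr":[0,0,-43],"claw":85}]' 60
python3 -c "
from h import *
delta([.48,-.3205,.25],43.5)"
```

```text
time_s: 20.33
tool_pos: [0.4626, -0.0051, 0.2592]
ee_rot: [0.399, 0.917, -0.001, -0.001]
ft_force: [-0.0, -0.5, 0.5]
width: 0.0848
grasp_force: 0.0
shift [-242.7 -202.1    9.7] rz -0.5637499264783798 j7 24.6 tilt 0.18
```

```bash
python3 -m crank '[{"delta_pos":[-30,-25,0],"dr":[0,0,0],"claw":85},{"delta_pos":[-60,-50,0],"dr":[0,0,0],"claw":85},{"delta_pos":[-90,-75,0],"dr":[0,0,0],"claw":85},{"delta_pos":[-120,-100,0],"dr":[0,0,0],"claw":85},{"delta_pos":[-150,-125,0],"dr":[0,0,0],"claw":85},{"delta_pos":[-180,-150,0],"dr":[0,0,0],"claw":85},{"delta_pos":[-210,-175,0],"dr":[0,0,0],"claw":85},{"delta_pos":[-235,-195,0],"dr":[0,0,0],"claw":85},{"delta_pos":[-243,-202,0],"dr":[0,0,0],"claw":85},{"delta_pos":[-243,-202,0],"dr":[0,0,0],"claw":85}]' 60
python3 -m crank '[{"delta_pos":[0,0,0],"dr":[0,0,0],"claw":85},{"delta_pos":[0,0,0],"dr":[0,0,0],"claw":85}]' 60
python3 -c "
from h import *
delta([.48,-.3205,.056],43.5)
p=env.camera_params('wrist');a=env.snapshot('wrist')
h=cv2.cvtColor(a,cv2.COLOR_BGR2HSV)
print('knob expect',proj(p,[.48,-.3205,.148]),'rim',proj(p,[.48,-.3205,.125]))
x,y=proj(p,[.48,-.3205,.148]).astype(int);w=a[y-60:y+60,x-60:x+60];m=(w.max(2)<60).astype(np.uint8)
n,l,s,c=cv2.connectedComponentsWithStats(m)
for i in range(1,n):
  if s[i][4]>80:print(s[i],c[i]+[x-60,y-60])
m2=((h[...,1]<45)&(h[...,2]>190)).astype(np.uint8);n,l,s,c=cv2.connectedComponentsWithStats(m2)
for i in range(1,n):
  if s[i][4]>800:print('white',s[i],c[i])
"
```

```text
time_s: 21.17
tool_pos: [0.4809, -0.32, 0.2581]
ee_rot: [0.401, 0.916, -0.0, -0.002]
ft_force: [0.9, 0.5, 0.3]
width: 0.0853
grasp_force: 0.0
time_s: 21.33
tool_pos: [0.483, -0.3131, 0.2602]
ee_rot: [0.396, 0.918, 0.001, -0.001]
ft_force: [0.5, 0.2, 0.5]
width: 0.0845
grasp_force: 0.0
shift [ -3.7  -7.5 204.2] rz -0.10676443889501286 j7 56.9 tilt 0.12
knob expect [308.31086119 219.39946643] rim [308.98298322 211.77018696]
[ 47  48  27  26 321] [310.19003115 220.76012461]
white [ 137    0  190  211 4367] [231.72383787 100.81131211]
white [ 591   15   49   85 2465] [618.49127789  61.61744422]
white [ 579   95   61   65 2004] [618.16317365 128.3762475 ]
white [ 210  112   55   85 1324] [237.87084592 150.82024169]
white [ 274  180   69   68 2945] [308.28149406 212.19694397]
white [155 229 162 136 870] [232.54022989 294.50114943]
```

```bash
python3 -m crank '[{"delta_pos":[0,0,30],"dr":[0,0,0],"claw":85.4},{"delta_pos":[0,0,60],"dr":[0,0,0],"claw":85.4},{"delta_pos":[0,0,75],"dr":[0,0,0],"claw":85.4},{"delta_pos":[0,0,80],"dr":[0,0,0],"claw":85.4},{"delta_pos":[0,0,80],"dr":[0,0,0],"claw":85.4},{"delta_pos":[0,0,80],"dr":[0,0,0],"claw":85.4}]' 60
python3 -c "
from h import *
for i in range(3):
  delta([.48,-.3205,.056],43.5); env.snapshot('top')
"
```

```text
time_s: 21.88
tool_pos: [0.4838, -0.315, 0.1816]
ee_rot: [0.397, 0.918, 0.0, 0.001]
ft_force: [0.5, -0.8, 0.3]
width: 0.0857
grasp_force: 0.0
shift [ -1.2  -6.6 125.6] rz -0.22175028254491735 j7 53.9 tilt 0.11
shift [ -0.5  -6.6 126.1] rz -0.25247212015902676 j7 53.9 tilt 0.18
shift [ -0.2  -6.4 126.2] rz -0.27823938038318374 j7 53.9 tilt 0.2
```

```bash
python3 -m crank '[{"delta_pos":[-1,-6.5,5],"dr":[0,0,0],"claw":85.4},{"delta_pos":[-1,-6.5,25],"dr":[0,0,0],"claw":85.4},{"delta_pos":[-1,-6.5,50],"dr":[0,0,0],"claw":85.4},{"delta_pos":[-1,-6.5,75],"dr":[0,0,0],"claw":85.4},{"delta_pos":[-1,-6.5,95],"dr":[0,0,0],"claw":85.4},{"delta_pos":[-1,-6.5,110],"dr":[0,0,0],"claw":85.4},{"delta_pos":[-1,-6.5,120],"dr":[0,0,0],"claw":85.4},{"delta_pos":[-1,-6.5,125],"dr":[0,0,0],"claw":85.4},{"delta_pos":[-1,-6.5,125],"dr":[0,0,0],"claw":85.4}]' 60
python3 -c "
from h import *
delta([.48,-.3205,.056],43.5)
"
```

```text
time_s: 22.78
tool_pos: [0.4782, -0.3213, 0.0548]
ee_rot: [0.398, 0.918, 0.0, -0.001]
ft_force: [0.5, 0.4, 1.1]
width: 0.0854
grasp_force: 0.0
shift [-0.7  1.9 -1.2] rz -0.3473459242755723 j7 48.5 tilt 0.07
```

No contact. Close, then test-lift.

```bash
python3 -m crank '[{"delta_pos":[0,0,0],"dr":[0,0,0],"claw":45},{"delta_pos":[0,0,0],"dr":[0,0,0],"claw":45},{"delta_pos":[0,0,0],"dr":[0,0,0],"claw":45},{"delta_pos":[0,0,0],"dr":[0,0,0],"claw":45},{"delta_pos":[0,0,0],"dr":[0,0,0],"claw":45},{"delta_pos":[0,0,0],"dr":[0,0,0],"claw":45},{"delta_pos":[0,0,0],"dr":[0,0,0],"claw":45}]' 70
```

```text
time_s: 23.37
tool_pos: [0.48, -0.3213, 0.0573]
ee_rot: [0.397, 0.918, -0.0, 0.002]
ft_force: [0.2, 0.8, 6.2]
width: 0.0564
grasp_force: 73.0
```

```bash
python3 -m crank '[{"delta_pos":[0,0,-4],"dr":[0,0,0],"claw":45},{"delta_pos":[0,0,-10],"dr":[0,0,0],"claw":45},{"delta_pos":[0,0,-20],"dr":[0,0,0],"claw":45},{"delta_pos":[0,0,-20],"dr":[0,0,0],"claw":45},{"delta_pos":[0,0,-20],"dr":[0,0,0],"claw":45}]' 70
```

```text
time_s: 23.78
tool_pos: [0.4791, -0.3215, 0.076]
ee_rot: [0.398, 0.918, -0.0, 0.001]
ft_force: [-0.1, -0.5, -5.4]
width: 0.0559
grasp_force: 75.3
```

```bash
python3 -m crank '[{"delta_pos":[0,0,-15],"dr":[0,0,0],"claw":45},{"delta_pos":[0,0,-40],"dr":[0,0,0],"claw":45},{"delta_pos":[0,0,-65],"dr":[0,0,0],"claw":45},{"delta_pos":[0,0,-90],"dr":[0,0,0],"claw":45},{"delta_pos":[0,0,-115],"dr":[0,0,0],"claw":45},{"delta_pos":[0,0,-135],"dr":[0,0,0],"claw":45},{"delta_pos":[0,0,-147],"dr":[0,0,0],"claw":45},{"delta_pos":[0,0,-150],"dr":[0,0,0],"claw":45}]' 70
python3 -c "
from h import *
delta([.649,.1985,.225],43.5)
"
```

```text
time_s: 24.45
tool_pos: [0.4798, -0.3214, 0.2277]
ee_rot: [0.397, 0.918, -0.0, 0.002]
ft_force: [0.5, 0.6, -4.8]
width: 0.0563
grasp_force: 76.0
shift [263.3 479.1   2.2] rz -0.3233077106632294 j7 56.3 tilt 0.24
```

```bash
python3 -m crank '[{"delta_pos":[5,9,0],"dr":[0,0,0],"claw":45},{"delta_pos":[16,29,0],"dr":[0,0,0],"claw":45},{"delta_pos":[31,57,0],"dr":[0,0,0],"claw":45},{"delta_pos":[47,85,0],"dr":[0,0,0],"claw":45},{"delta_pos":[63,114,0],"dr":[0,0,0],"claw":45},{"delta_pos":[79,143,0],"dr":[0,0,0],"claw":45},{"delta_pos":[95,172,0],"dr":[0,0,0],"claw":45},{"delta_pos":[111,201,0],"dr":[0,0,0],"claw":45},{"delta_pos":[127,230,0],"dr":[0,0,0],"claw":45},{"delta_pos":[143,259,0],"dr":[0,0,0],"claw":45}]' 70
python3 -m crank '[{"delta_pos":[16,29,0],"dr":[0,0,0],"claw":45},{"delta_pos":[32,58,0],"dr":[0,0,0],"claw":45},{"delta_pos":[48,87,0],"dr":[0,0,0],"claw":45},{"delta_pos":[64,116,0],"dr":[0,0,0],"claw":45},{"delta_pos":[80,145,0],"dr":[0,0,0],"claw":45},{"delta_pos":[94,171,0],"dr":[0,0,0],"claw":45},{"delta_pos":[106,193,0],"dr":[0,0,0],"claw":45},{"delta_pos":[114,209,0],"dr":[0,0,0],"claw":45},{"delta_pos":[119,218,0],"dr":[0,0,0],"claw":45},{"delta_pos":[120,220,0],"dr":[0,0,0],"claw":45}]' 70
python3 -m crank '[{"delta_pos":[0,0,20],"dr":[0,0,0],"claw":45},{"delta_pos":[0,0,50],"dr":[0,0,0],"claw":45},{"delta_pos":[0,0,80],"dr":[0,0,0],"claw":45},{"delta_pos":[0,0,100],"dr":[0,0,0],"claw":45},{"delta_pos":[0,0,105],"dr":[0,0,0],"claw":45},{"delta_pos":[0,0,105],"dr":[0,0,0],"claw":45},{"delta_pos":[0,0,105],"dr":[0,0,0],"claw":45}]' 70
python3 -c "
from h import *
delta([.649,.1985,.0735],43.5)
"
```

```text
time_s: 25.28
tool_pos: [0.5685, -0.0373, 0.2234]
ee_rot: [0.397, 0.918, -0.001, -0.002]
ft_force: [0.2, -1.2, -4.9]
width: 0.056
grasp_force: 76.1
time_s: 26.12
tool_pos: [0.6464, 0.2019, 0.2232]
ee_rot: [0.395, 0.919, -0.0, -0.002]
ft_force: [-0.7, 1.1, -5.9]
width: 0.0562
grasp_force: 76.1
time_s: 26.7
tool_pos: [0.6488, 0.1978, 0.1214]
ee_rot: [0.398, 0.917, 0.0, 0.001]
ft_force: [0.5, 0.3, -4.3]
width: 0.0565
grasp_force: 76.3
shift [ 0.4  0.6 47.9] rz -0.40685457726169716 j7 3.8 tilt 0.08
```

```bash
python3 -m crank '[{"delta_pos":[0,0,15],"dr":[0,0,0],"claw":45},{"delta_pos":[0,0,30],"dr":[0,0,0],"claw":45},{"delta_pos":[0,0,40],"dr":[0,0,0],"claw":45},{"delta_pos":[0,0,44],"dr":[0,0,0],"claw":45},{"delta_pos":[0,0,46],"dr":[0,0,0],"claw":45},{"delta_pos":[0,0,47],"dr":[0,0,0],"claw":45},{"delta_pos":[0,0,47],"dr":[0,0,0],"claw":45}]' 70
python3 -c "
from h import *
a=env.snapshot('top');p=env.camera_params('top');cv2.imwrite('pics/t12.png',a);print(env.get_obs()['ft_force'])
"
```

```text
time_s: 27.28
tool_pos: [0.6487, 0.1988, 0.0744]
ee_rot: [0.397, 0.918, 0.001, 0.001]
ft_force: [-0.6, -0.3, -4.4]
width: 0.0564
grasp_force: 76.3
[ 0.82170479 -0.15311147 -5.65526986]
```

```bash
python3 -m crank '[{"delta_pos":[0,0,1],"dr":[0,0,0],"claw":45},{"delta_pos":[0,0,1.5],"dr":[0,0,0],"claw":45},{"delta_pos":[0,0,1.5],"dr":[0,0,0],"claw":45},{"delta_pos":[0,0,1.5],"dr":[0,0,0],"claw":45}]' 70
python3 -m crank '[{"delta_pos":[0,0,1],"dr":[0,0,0],"claw":45},{"delta_pos":[0,0,1],"dr":[0,0,0],"claw":45},{"delta_pos":[0,0,1],"dr":[0,0,0],"claw":45}]' 70
```

```text
time_s: 27.67
tool_pos: [0.6489, 0.1991, 0.0735]
ee_rot: [0.397, 0.918, 0.001, 0.001]
ft_force: [-0.4, 0.4, 1.5]
width: 0.0562
grasp_force: 76.8
time_s: 27.92
tool_pos: [0.6491, 0.1992, 0.0734]
ee_rot: [0.397, 0.918, 0.001, 0.001]
ft_force: [-0.3, -0.9, 6.3]
width: 0.0567
grasp_force: 77.0
```

Seated on the plate. Release, rise, and check the position by pixels.

```bash
python3 -m crank '[{"delta_pos":[0,0,0],"dr":[0,0,0],"claw":65},{"delta_pos":[0,0,0],"dr":[0,0,0],"claw":85.4},{"delta_pos":[0,0,0],"dr":[0,0,0],"claw":85.4},{"delta_pos":[0,0,0],"dr":[0,0,0],"claw":85.4},{"delta_pos":[0,0,0],"dr":[0,0,0],"claw":85.4},{"delta_pos":[0,0,-20],"dr":[0,0,0],"claw":85.4},{"delta_pos":[0,0,-50],"dr":[0,0,0],"claw":85.4},{"delta_pos":[0,0,-85],"dr":[0,0,0],"claw":85.4},{"delta_pos":[0,0,-125],"dr":[0,0,0],"claw":85.4},{"delta_pos":[0,0,-165],"dr":[0,0,0],"claw":85.4}]' 40
python3 -c "
from h import *
delta([.44,.045,.2],-26.5);delta([.44,.045,.2],0)"
```

```text
time_s: 28.75
tool_pos: [0.6476, 0.198, 0.2371]
ee_rot: [0.397, 0.918, -0.0, -0.001]
ft_force: [1.7, 0.6, -0.6]
width: 0.0857
grasp_force: 0.0
shift [  30.4 -256.1   37.4] rz 69.68375189332056 j7 7.3 tilt 0.07
shift [  30.4 -256.1   37.4] rz 43.1837368769996 j7 7.3 tilt 0.07
```

```bash
python3 -m crank '[{"delta_pos":[3,-25,0],"dr":[0,0,7],"claw":85},{"delta_pos":[6,-52,0],"dr":[0,0,14],"claw":85},{"delta_pos":[10,-80,0],"dr":[0,0,21],"claw":85},{"delta_pos":[13,-110,0],"dr":[0,0,28],"claw":85},{"delta_pos":[17,-140,0],"dr":[0,0,35],"claw":85},{"delta_pos":[20,-170,0],"dr":[0,0,42],"claw":85},{"delta_pos":[23,-200,0],"dr":[0,0,49],"claw":85},{"delta_pos":[26,-225,0],"dr":[0,0,56],"claw":85},{"delta_pos":[29,-245,0],"dr":[0,0,63],"claw":85},{"delta_pos":[30,-256,0],"dr":[0,0,70],"claw":85}]' 40
python3 -m crank '[{"delta_pos":[0,0,0],"dr":[0,0,0],"claw":85},{"delta_pos":[0,0,0],"dr":[0,0,0],"claw":85},{"delta_pos":[0,0,0],"dr":[0,0,0],"claw":85}]' 40
python3 -c "
from h import *
p=env.camera_params('wrist');a=env.snapshot('wrist')
h=cv2.cvtColor(a,cv2.COLOR_BGR2HSV);m=cv2.inRange(h,(8,150,80),(20,255,255))
c=max(cv2.findContours(m,0,1)[0],key=cv2.contourArea);r=cv2.minAreaRect(c)
b=np.array([onz(p,*q,.014)[:2] for q in cv2.boxPoints(r)]);print(r,'centre',b.mean(0))
e=[b[0]-b[1],b[1]-b[2]];e=max(e,key=np.linalg.norm);print(np.linalg.norm(e),'yaw',np.degrees(np.arctan2(e[1],e[0])))
delta([.4405,.0448,-.027],-26.2)
# pot vs plate in top view
a=env.snapshot('top');cv2.imwrite('pics/t13.png',a);p=env.camera_params('top');x,y=proj(p,[.649,.1985,.164]).astype(int);w=a[y-12:y+13,x-12:x+13]
n,l,s,c=cv2.connectedComponentsWithStats((w.max(2)<70).astype(np.uint8))
for i in range(1,n):
  q=c[i]+[x-12,y-12];print(s[i],q,onz(p,*q,.164))
"
```

```text
time_s: 29.58
tool_pos: [0.4384, 0.0434, 0.236]
ee_rot: [0.854, 0.521, -0.001, 0.0]
ft_force: [0.6, -0.3, -0.3]
width: 0.0847
grasp_force: 0.0
time_s: 29.83
tool_pos: [0.4418, 0.046, 0.2362]
ee_rot: [0.851, 0.525, 0.001, -0.0]
ft_force: [0.1, 0.0, -0.4]
width: 0.0856
grasp_force: 0.0
((315.9999694824219, 168.99996948242188), (171.99996948242188, 61.99999237060547), 90.0) centre [0.44578583 0.05804144]
0.16590128106551966 yaw 64.59382758150204
shift [ -2.1  -0.7 263. ] rz -0.439029027390319 j7 -43.2 tilt 0.08
[2 0 4 1 4] [235.5 144. ] [0.67922606 0.22168919 0.164     ]
[10 10  6  6 26] [244.38461538 156.15384615] [0.6487756  0.19838928 0.164     ]
```

The pot sits about 2 mm from the plate centre, and the scraper is where I left it. Grasp it again.

```bash
python3 -m crank '[{"delta_pos":[-1,-1,40],"dr":[0,0,0],"claw":60},{"delta_pos":[-1,-1,80],"dr":[0,0,0],"claw":60},{"delta_pos":[-1,-1,120],"dr":[0,0,0],"claw":60},{"delta_pos":[-1,-1,160],"dr":[0,0,0],"claw":60},{"delta_pos":[-1,-1,200],"dr":[0,0,0],"claw":60},{"delta_pos":[-1,-1,230],"dr":[0,0,0],"claw":60},{"delta_pos":[-1,-1,250],"dr":[0,0,0],"claw":60},{"delta_pos":[-1,-1,258],"dr":[0,0,0],"claw":60},{"delta_pos":[-1,-1,263],"dr":[0,0,0],"claw":60},{"delta_pos":[-1,-1,263],"dr":[0,0,0],"claw":60}]' 40
python3 -m crank '[{"delta_pos":[0,0,0],"dr":[0,0,0],"claw":20},{"delta_pos":[0,0,0],"dr":[0,0,0],"claw":20},{"delta_pos":[0,0,0],"dr":[0,0,0],"claw":20},{"delta_pos":[0,0,0],"dr":[0,0,0],"claw":20},{"delta_pos":[0,0,0],"dr":[0,0,0],"claw":20},{"delta_pos":[0,0,0],"dr":[0,0,0],"claw":20}]' 40
python3 -c "
from h import *
delta([.478,-.317,-.0205],-26.2)"
```

```text
time_s: 30.77
tool_pos: [0.4399, 0.0452, -0.0275]
ee_rot: [0.852, 0.524, -0.0, -0.0]
ft_force: [1.0, 0.9, -0.9]
width: 0.0601
grasp_force: 0.0
time_s: 31.27
tool_pos: [0.4407, 0.0448, -0.0256]
ee_rot: [0.852, 0.524, 0.001, 0.001]
ft_force: [-0.8, -0.2, 6.5]
width: 0.0265
grasp_force: 39.6
shift [-306.1  196.5   -5.2] rz -0.60518235309614 j7 -57.6 tilt 0.19
```

```bash
python3 -m crank '[{"delta_pos":[0,0,-20],"dr":[0,0,0],"claw":20},{"delta_pos":[0,0,-55],"dr":[0,0,0],"claw":20},{"delta_pos":[0,0,-90],"dr":[0,0,0],"claw":20},{"delta_pos":[-10,6,-125],"dr":[0,0,0],"claw":20},{"delta_pos":[-36,23,-145],"dr":[0,0,0],"claw":20},{"delta_pos":[-66,42,-150],"dr":[0,0,0],"claw":20},{"delta_pos":[-96,62,-150],"dr":[0,0,0],"claw":20},{"delta_pos":[-126,81,-150],"dr":[0,0,0],"claw":20},{"delta_pos":[-156,100,-150],"dr":[0,0,0],"claw":20},{"delta_pos":[-186,119,-150],"dr":[0,0,0],"claw":20}]' 40
python3 -m crank '[{"delta_pos":[-30,19,0],"dr":[0,0,0],"claw":20},{"delta_pos":[-60,38,0],"dr":[0,0,0],"claw":20},{"delta_pos":[-90,57,0],"dr":[0,0,0],"claw":20},{"delta_pos":[-112,71,0],"dr":[0,0,0],"claw":20},{"delta_pos":[-120,77,0],"dr":[0,0,0],"claw":20},{"delta_pos":[-120,77,0],"dr":[0,0,0],"claw":20},{"delta_pos":[-120,77,0],"dr":[0,0,0],"claw":20}]' 40
python3 -c "
from h import *
delta([.48,-.317,-.018],-26.2)"
```

```text
time_s: 32.1
tool_pos: [0.4613, -0.177, 0.1238]
ee_rot: [0.852, 0.524, 0.0, 0.001]
ft_force: [0.3, -0.7, -0.1]
width: 0.0265
grasp_force: 40.0
time_s: 32.68
tool_pos: [0.476, -0.3156, 0.123]
ee_rot: [0.852, 0.524, 0.0, -0.001]
ft_force: [0.1, -0.1, -0.9]
width: 0.0266
grasp_force: 40.0
shift [  0.3   4.4 141. ] rz -0.6215440448951028 j7 -9.2 tilt 0.09
```

```bash
python3 -m crank '[{"delta_pos":[0,4,30],"dr":[0,0,0],"claw":20},{"delta_pos":[0,4,65],"dr":[0,0,0],"claw":20},{"delta_pos":[0,4,100],"dr":[0,0,0],"claw":20},{"delta_pos":[0,4,125],"dr":[0,0,0],"claw":20},{"delta_pos":[0,4,135],"dr":[0,0,0],"claw":20},{"delta_pos":[0,4,139],"dr":[0,0,0],"claw":20},{"delta_pos":[0,4,140],"dr":[0,0,0],"claw":20},{"delta_pos":[0,4,141],"dr":[0,0,0],"claw":20},{"delta_pos":[0,4,141],"dr":[0,0,0],"claw":20}]' 40
python3 -m crank '[{"delta_pos":[0,0,0],"dr":[0,0,0],"claw":40},{"delta_pos":[0,0,0],"dr":[0,0,0],"claw":60},{"delta_pos":[0,0,0],"dr":[0,0,0],"claw":60},{"delta_pos":[0,0,0],"dr":[0,0,0],"claw":60},{"delta_pos":[0,0,-30],"dr":[0,0,0],"claw":60},{"delta_pos":[0,0,-70],"dr":[0,0,0],"claw":60},{"delta_pos":[0,0,-110],"dr":[0,0,0],"claw":60},{"delta_pos":[0,0,-150],"dr":[0,0,0],"claw":60},{"delta_pos":[0,0,-190],"dr":[0,0,0],"claw":60},{"delta_pos":[0,0,-220],"dr":[0,0,0],"claw":60}]' 40
python3 -m crank '[{"delta_pos":[-30,0,0],"dr":[0,0,0],"claw":60},{"delta_pos":[-60,0,0],"dr":[0,0,0],"claw":60},{"delta_pos":[-90,0,0],"dr":[0,0,0],"claw":60},{"delta_pos":[-120,0,0],"dr":[0,0,0],"claw":60},{"delta_pos":[-150,0,0],"dr":[0,0,0],"claw":60},{"delta_pos":[-170,0,0],"dr":[0,0,0],"claw":60},{"delta_pos":[-170,0,0],"dr":[0,0,0],"claw":60},{"delta_pos":[-170,0,0],"dr":[0,0,0],"claw":60}]' 40
python3 -c "
from h import *
p=env.camera_params('top');a=env.snapshot('top');cv2.imwrite('pics/t14.png',a);h=cv2.cvtColor(a,cv2.COLOR_BGR2HSV)
m=cv2.inRange(h,(8,150,80),(20,255,255));m[:,:390]=0
c=max(cv2.findContours(m,0,1)[0],key=cv2.contourArea);r=cv2.minAreaRect(c);print('scraper',r,onz(p,*r[0],.018))
d=((h[...,2]<45)).astype(np.uint8)
# jar lid, before/after difference
b=cv2.imread('pics/top0.png');D=cv2.absdiff(a,b).max(2)
print('jar diff',D[222:258,225:262].mean(), 'background',D[300:330,200:240].mean())
# funnel spout: dark in pan
x,y=proj(p,[.4475,.3885,.12]).astype(int);print(x,y)
g=cv2.cvtColor(a,6)[205:285,140:215];n,l,s,cc=cv2.connectedComponentsWithStats((g<70).astype(np.uint8))
for i in range(1,n):
  if s[i][4]>300:
    q=cc[i]+[140,205];ci=cv2.minEnclosingCircle(np.argwhere(l==i)[:,::-1].astype(np.float32));print(s[i],q,ci,onz(p,ci[0][0]+140,ci[0][1]+205,.01))
# kit: bright blob on board
w=(h[...,1]<50)&(h[...,2]>150);w=w[140:225,300:385].astype(np.uint8);n,l,s,cc=cv2.connectedComponentsWithStats(w)
i=1+s[1:,4].argmax();print('kit',s[i],onz(p,s[i][0]+s[i][2]/2+300,s[i][1]+s[i][3]/2+140,.06))
"
```

```text
time_s: 33.43
tool_pos: [0.4814, -0.3191, -0.0164]
ee_rot: [0.852, 0.524, 0.001, 0.002]
ft_force: [-0.1, 0.5, -1.1]
width: 0.0264
grasp_force: 40.0
time_s: 34.27
tool_pos: [0.4808, -0.319, 0.2059]
ee_rot: [0.852, 0.524, 0.001, 0.002]
ft_force: [0.5, -0.5, 0.1]
width: 0.0599
grasp_force: 0.0
time_s: 34.93
tool_pos: [0.4018, -0.4715, 0.2015]
ee_rot: [0.853, 0.522, -0.0, -0.0]
ft_force: [0.7, 0.1, 0.7]
width: 0.06
grasp_force: 0.0
scraper ((437.50006103515625, 235.50001525878906), (62.162689208984375, 20.124608993530273), 26.56505012512207) [ 0.4854067  -0.30403299  0.018     ]
jar diff 1.9917417417417418 background 2.2041666666666666
167 237
[   0    0   75   80 1986] [175.9672709  245.88922457] ((37.0, 39.5), 54.12264633178711) [0.44551872 0.39117686 0.01      ]
[  20   21   39   42 1143] [178.97112861 244.70691164] ((38.92362594604492, 41.28997802734375), 20.91546630859375) [0.440807  0.3857287 0.01     ]
kit [  20   14   48   49 1853] [ 0.62444486 -0.05119652  0.06      ]
```

```bash
python3 -c "
from workcell import env
print(env.job_done())"
```

```text
the job is handed in; nothing more can be done
None
```

I handed the job in at about 35 s, with every item in its place by my last pixel measurements and the jar unmoved; the hand-in gave no verdict. Pot about 2 mm off the plate centre, kit and funnel each about 5 mm off theirs, scraper flat near the middle of the tray's front compartment.

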